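Unlock a wound film bobbin from the winder spindle and stand it in the tray

ROBOT

A 6-joint arm with a two-finger parallel gripper is mounted at the origin on the work surface. World frame = base frame: x ahead of the robot, y to its left, z up, the work surface at z = 0. Lengths are in mm, angles in rad, forces in N, time in s.
With the tool pointing down it reaches from about 250 to 725 mm from the base axis. Payload 4 kg.
Tool frame: the origin (TCP) lies on the mounting face of the last link; the fingertips stand 173 mm ahead of it and the grasp point (between the pads) lies 155 mm ahead of it; z points along the fingers, y is the line along which they close (so a half turn about z gives the same grasp; the last joint's range is limited). The gripper opens to 85 mm and grips with 20 to 120 N. Pads are 22 mm wide; open, the fingers measure 114 mm over their backs; the gripper's body (76 mm by 85 mm) begins 54 mm behind the grasp point. The pads swing forward as they close: fully open they stand 13 mm farther back than shut.
Start: joints at [-1.209, 0.241, 0.005, 1.335, 0, 1.571], TCP at [176.977, -467.631, 404.706] pointing down, gripper open.
Joint ranges: [-2.72, 2.72], [-1.05, 1.87], [-1.09, 1.28], [-1.99, 2.15], [-1.42, 1.44], [-3.14, 3.14]. Speed limits (rad/s): [2.79, 2.79, 3.14, 3.14, 3.14, 3.14].

INTERFACE

Orientations are given as a rotation vector (axis times angle).
In Python, from station import bot gives the robot as it stands.
- The arm moves only by the tool step_arm, never from a script. Its argument "steps" is a list that holds one entry, the list of rows, each a list of 5 numbers: the opening, from -1 (shut) to 1 (fully open), then the shift along the world's x, y, z in mm, then the turn about the world's z in rad. A call has exactly 8 rows; each row shifts and turns the commanded pose from where the row before left it; what a row does not reach is not made up. A row lasts 1/10 s, in which the tool goes at most 50 mm and 8.59 degrees, less where a joint would pass 70% of its speed; a pose out of reach is approached as far as the arm can. A call with a gripper value outside its range is refused whole. The fingers move at their own pace and stop on an object; "grip_force" is the grip in N (left out, the last holds). Time passes only in rows, so rows that do not move let the fingers close, or fill a call up. It gives the time, the measured TCP pose, the force, the opening and the grip force at its end, in the units of the state.
- bot.get_state(): the state, without advancing time (a new reading comes with each control period).
- bot.get_image(name): name is "scene" or "top" or "wrist"; returns (picture, depth): 480x640x3 uint8, blue, green, red; 480x640 float32, mm along the optical axis (not along the pixel's ray), 0 where there is no reading.
- bot.get_calibration(name): a dict with "fx", "fy", "cx", "cy" (pixels), "R" (3x3) and "t" (3): a world point X has camera coordinates R X + t; the wrist camera has in their place "hand_eye" (4x4, takes a point from camera to tool coordinates, whose origin is the TCP and whose axes are the flange's). Camera axes: x right, y down, z forward; pixel columns grow to the right and rows downward; lengths in mm; the calibration is good to about 2 mm. A picture is of the moment at which its call begins: read the wrist's pose just before it. get_calibration takes no time and is no camera call.
- bot.close_job(): hands the job in; it is judged then, once.
The state is a dict: "t": time; "joint_positions": joint angles; "dq": joint speeds; "effort": joint torques, N m; "position": TCP position; "tcp_rot": TCP orientation; "force": force on the tool from outside, world axes, zero at the start; "wrist_torque": the same for the moment, N m; "finger_gap": finger opening in mm; "finger_force": force on a finger pad.
Only numpy, scipy, OpenCV 4.12 (cv2) and the standard library are available. Lean on these libraries where they do the work, as an engineer would, in place of code of your own. Each camera call takes 0.05 s, during which the arm holds its last target. There are 200 camera calls.

TASK

Take the full amber bobbin off the winder: a hidden bayonet locks it on its spindle, so turn it anticlockwise (seen from above), feeling with gentle lifts, until it comes free somewhere within a third of a turn, without straining the sprung spindle, and slide it straight up and off. Stand it upright on the blue pad in the empty bay of the white tray, setting it down rather than dropping it, and let go. Keep the bobbin upright all the way and leave the silver bobbins and the other things on the bench where they are.

Things in the scene. Friction and masses are not known exactly. Their poses are not given: they have to be found in the camera images.
- bobbin: The full bobbin, white flanges and amber winding, 0.25 to 0.5 kg, 115 mm high. Origin at the centre of its underside, z up its axis. Flanges 66 mm in diameter, at 0 to 10 and 76 to 80 mm height; winding 58 mm. It stands on the winder's chuck, 60 mm above the bench, its 29 mm bore over the spindle. To free it: turn anticlockwise by an unknown 0.35 to 2.0 rad, then lift.
- neck (a point): On the bobbin's axis, 102 mm above its underside, halfway up its white round neck, which is for gripping: 40 mm in diameter, 80 to 115 mm above the underside.
- keyways (a point): On the bobbin's axis, 12 mm above its underside, at the top of the bore's bottom rim. Two spindle lugs half a turn apart, hidden inside the bore 5 mm above this rim, block the bobbin once raised 5 mm, unless the rim's two keyways (along the bobbin's +y and -y) are within about 0.1 rad of them. The lugs' direction cannot be seen and is not told.
- spindle (a joint): Rise of the steel spindle, 25 mm in diameter, upright in the middle of the winder, tip 185 mm above the bench, 10 mm above the bobbin's neck. It is sprung: 0 m at rest; pulling up the locked bobbin raises it 1 mm for every 2.5 N beyond the first 3 N. More than 0.010 m (28 N) is straining it.
- winder: Winder housing, white, fixed, 170 x 170 x 50 mm, origin at the centre of its underside on the bench; the spindle's axis is its z axis. On top an aluminium chuck disc 84 mm in diameter, 10 mm high; on its +x edge an aluminium bar with three guide pins, up to 94 mm above the bench.
- tray: White plastic transit tray, fixed, 120 (x) x 325 (y) x 36 mm high, wall 5 mm, with floor 5 mm thick and three bays in a row along its y, each about 103 mm long and 110 mm wide. Round stacking posts, 18 mm in diameter and 80 mm high, at its four corners. Origin at the centre of its underside.
- pad: Blue round pad, fixed, 80 mm in diameter, 3 mm thick, on the floor of the tray's empty bay (any of the three). Origin at the centre of its underside, 5 mm above the bench; its top is 8 mm above the bench.
- bobbin_a: Bobbin with silver foil winding in another bay of the tray, loose, same outer shape as the amber one, 115 mm high; origin at the centre of its underside. Leave alone.
- bobbin_b: Second bobbin with silver foil winding in the remaining bay, same as the first. Leave alone.
- tape_roll: Roll of amber tape lying flat on the bench, 110 mm in diameter, 30 mm high; origin at the centre of its underside. Leave alone.
- screwdriver: Screwdriver lying on the bench, loose. Leave alone.
- wipe_bottle: White bottle, 60 mm in diameter, 150 mm high, standing on the bench; origin at the centre of its underside. Leave alone.
- caliper: Caliper of steel with a black head, 180 mm long, lying on the bench. Leave alone.
Mind the look-alikes: they are no part of the job. Leave any brown look-alike of the winder alone.

How it is judged:
By the outcome, as a careful person would: the job done as asked, in the order asked, and still so for the second after the job is handed in, with the robot touching nothing.
It also fails if it takes over 67 s, if anything falls off the work surface, if the arm or the gripper's body presses on something with over 40 N, if the wrist force passes 120 N, or if a joint passes its speed limit or range.

## Working session

There is one attempt and no reset: what is moved stays moved. The work goes in short steps, Python scripts to look and compute and a tool call to move; the robot and the scene stay as the last step left them, time stands still between calls to the robot, and variables do not carry over. Pictures are saved under pics/ and viewed, at most 10 in all, crops included, and the job is handed in when it is done.

Besides the shell and the picture viewer there is one more tool, called after "Emit:" by a JSON object that holds its "fn" and its "kwargs". step_arm: Moves the arm, as the interface text tells. Its arguments: {"type":"object","properties":{"steps":{"type":"array","items":{"type":"array","items":{"type":"array","items":{"type":"number"}}}},"grip_force":{"type":"number"}},"required":["steps"]}

```bash
mkdir -p pics
python3 - <<'E'
from station import bot
import cv2,numpy as np
s=bot.get_state();print(s)
for n in("top","scene"):
    p,d=bot.get_image(n);c=bot.get_calibration(n);print(n,c)
    cv2.imwrite(f"pics/{n}0.png",p);np.savez(f"{n}0.npz",p=p,d=d,**c)
E
```

```text
{'t': 0.0, 'joint_positions': array([-1.20895422e+00,  2.41398072e-01,  3.72361124e-03,  1.33516871e+00,
        1.90842625e-05,  1.57075636e+00]), 'dq': array([-0.00150673,  0.00084972, -0.00141785, -0.00100358, -0.00120168,
       -0.00102839]), 'effort': array([ 1.01671176e-03, -3.72317863e+01,  2.52407742e+01,  1.69367337e-02,
       -1.06344517e-04, -9.06985548e-06]), 'position': array([ 176.90734233, -467.37444021,  403.81977894]), 'tcp_rot': array([-3.08832148e+00, -5.64983350e-01,  5.48620408e-04]), 'force': array([ 0.2812802 ,  0.27278873, -0.49981817]), 'wrist_torque': array([-0.03008902,  0.01675802,  0.00774647]), 'finger_force': 0.0, 'finger_gap': 85.38652250859018}
top {'fx': 595.0045688283975, 'fy': 595.0045688283975, 'cx': 327.31461153532643, 'cy': 239.0553573110353, 'R': array([[-7.96154625e-03, -9.99967497e-01, -1.27242315e-03],
       [-9.93662036e-01,  8.05401210e-03, -1.12119988e-01],
       [ 1.12126591e-01,  3.71710110e-04, -9.93693861e-01]]), 't': array([  31.11709024,  484.82682078, 1219.2159268 ])}
scene {'fx': 558.0609079219564, 'fy': 558.0609079219564, 'cx': 312.16174703676074, 'cy': 233.61839060249343, 'R': array([[ 0.35148142,  0.93607766,  0.01481315],
       [ 0.73001202, -0.26413245, -0.63033048],
       [-0.58612564,  0.23236323, -0.77618558]]), 't': array([-183.74062545, -266.00180645, 1559.65642755])}
```

View pics/top0.png

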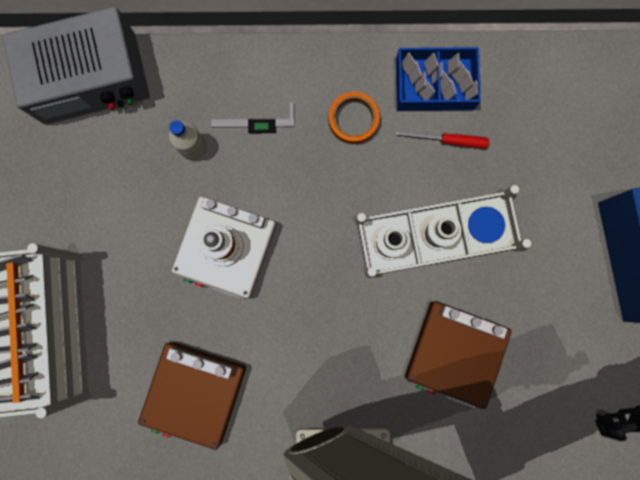

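View pics/scene0.png

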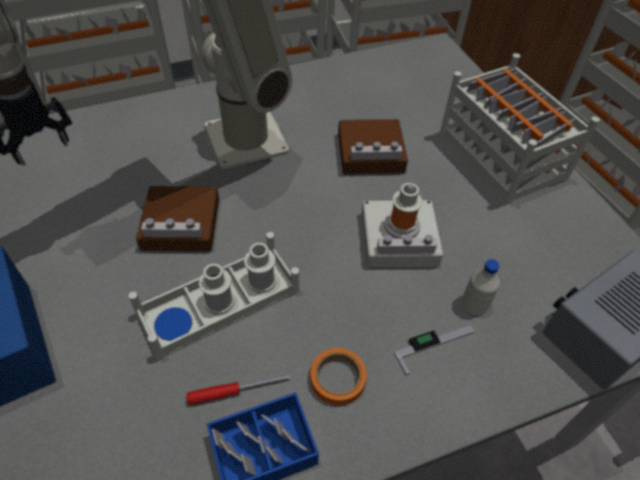

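The full bobbin stands on the white winder at top (213,240) and scene (405,210), with the amber winding visible in scene.

Look-alikes:
- silver bobbins: top (395,240) and (443,230)
- brown winders, both empty: top (192,395) and (460,355)
- amber tape roll: top (354,117)

I choose the white winder. The empty bay with the blue pad is at top (487,225).

```bash
cat > h.py <<'E'
import numpy as np,cv2
def ray(c,u,v,z):
    d=c["R"].T@np.array([(u-c["cx"])/c["fx"],(v-c["cy"])/c["fy"],1.]);o=-c["R"].T@c["t"]
    return o+d*(z-o[2])/d[2]
def proj(c,X):
    q=c["R"]@np.array(X,float)+c["t"];return c["fx"]*q[0]/q[2]+c["cx"],c["fy"]*q[1]/q[2]+c["cy"]
E
python3 - <<'E'
from h import *
for n in("top","scene"):
    c=dict(np.load(n+"0.npz"));p=c["p"];hsv=cv2.cvtColor(p,cv2.COLOR_BGR2HSV)
    m=cv2.inRange(hsv,(100,150,60),(125,255,255))
    k,l,st,ce=cv2.connectedComponentsWithStats(m)
    for i in range(1,k):
        if st[i,4]>300: print(n,st[i],ce[i],ray(c,*ce[i],8))
t=dict(np.load("top0.npz"));s=dict(np.load("scene0.npz"))
# winder corners z=50
w=(cv2.inRange(t["p"],(120,120,120),(255,255,255)));w[:,:160]=0;w[:,290:]=0;w[:185]=0;w[310:]=0
w=cv2.morphologyEx(w,cv2.MORPH_CLOSE,np.ones((15,15)));cn=max(cv2.findContours(w,0,2)[0],key=cv2.contourArea)
r=cv2.minAreaRect(cn);print("rect",r)
for q in cv2.boxPoints(r):print(q,ray(t,*q,50)[:2])
print("ctr",ray(t,*r[0],50))
a=cv2.resize(t["p"][180:310,160:290],(480,480),interpolation=2)
b=cv2.resize(s["p"][170:270,350:450],(480,480),interpolation=2)[:,:300]
cv2.imwrite("pics/crop.png",np.hstack([a,b]))
E
```

```text
top [ 397   48   83   55 1493] [432.00133958  80.34025452] [ 835.6477877 -205.1384433    8.       ]
top [469 207  36  35 985] [486.23654822 224.42436548] [ 515.89134039 -311.9511653     8.        ]
scene [   0  247   29  112 1810] [  9.4801105  314.59723757] [ 378.0241421  -632.35743203    8.        ]
scene [155 308  36  32 854] [172.42154567 323.22482436] [ 517.06082906 -313.01132952    8.        ]
scene [ 208  394  110   86 4225] [263.62011834 442.8260355 ] [ 821.81746394 -207.52704954    8.        ]
rect ((222.2956085205078, 247.06202697753906), (81.76201629638672, 85.52120208740234), 19.98310661315918)
[169.26276 273.27737] [414.72648769 350.81413659]
[198.48904 192.9051 ] [581.04349537 293.78392423]
[275.32846 220.84668] [521.18552094 134.20172657]
[246.10217 301.21893] [356.66496809 193.31827002]
ctr [467.69779582 243.03330894  50.        ]
```

View pics/crop.png

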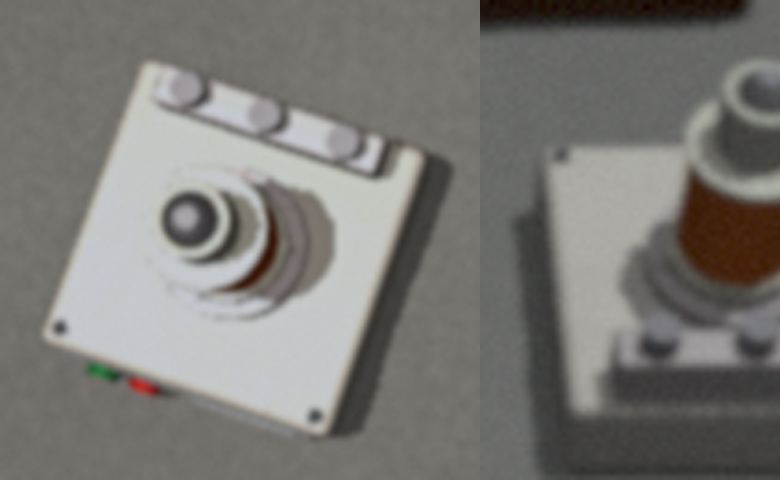

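The crop confirms it: amber winding on the white winder, with the spindle tip at top (211,239).

Run:
```python
from h import *
t=dict(np.load("top0.npz"));s=dict(np.load("scene0.npz"))
f=lambda x,y:(160+x*130/480,180+y*130/480)
print("tip",ray(t,*f(188,218),185),"neck",ray(t,*f(194,222),175))
C=[ray(t,*f(*q),50)[:2] for q in((148,62),(425,150),(330,435),(45,335))]
print(C,np.mean(C,0))
print("scene tip",ray(s,350+(765-480)/4.8,170+90/4.8,185))
for X in ([467,243,185],[467,243,175]):print(proj(t,X),proj(s,X))
g=s["p"][175:215,385:425];g=cv2.resize(g,(480,480),interpolation=2)
h=t["p"][220:260,192:232];h=cv2.resize(h,(480,480),interpolation=2)[:,:300]
cv2.imwrite("pics/crop2.png",np.hstack([g,h]))
```

```text
tip [469.01528511 240.00763402 185.        ] neck [468.12361049 238.95326794 175.        ]
[array([572.83262412, 290.34347485]), array([521.6513532 , 134.66554795]), array([363.50460204, 186.71035132]), array([419.88966662, 344.94515728])] [469.46956149 239.16613285]
scene tip [478.16140981 235.36128058 185.        ]
(np.float64(209.26472698370532), np.float64(240.15014333613323)) (np.float64(410.20296734078664), np.float64(184.3290547846044))
(np.float64(210.34020022894867), np.float64(240.74793564810935)) (np.float64(409.5037539134759), np.float64(187.56153416374377))
```

View pics/crop2.png

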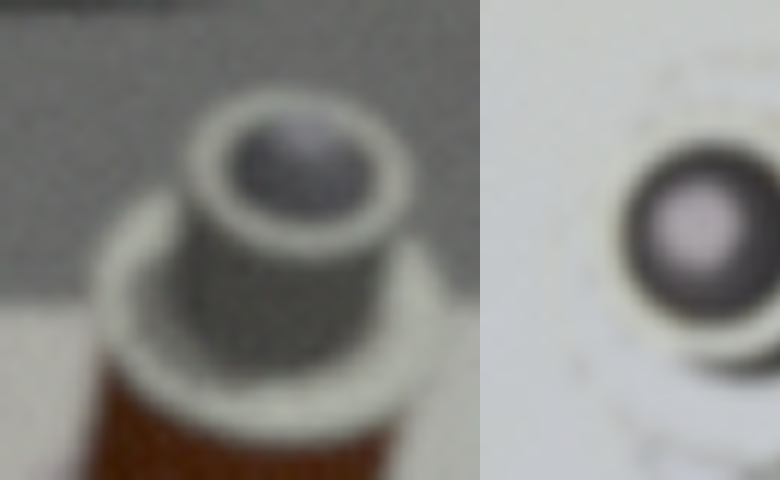

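Emit:
{"fn": "step_arm", "kwargs": {"steps": [[[1,15,45,0,0],[1,15,45,0,0],[1,15,45,0,0],[1,15,45,0,0],[1,15,45,0,0],[1,15,45,0,0],[1,15,45,0,0],[1,15,45,0,0]]], "grip_force": 60}}

```text
t: 0.9
position: [296.8, -105.8, 404.6]
tcp_rot: [3.09, 0.564, 0.001]
force: [1.9, -0.1, 0.7]
finger_gap: 85.2
finger_force: 0.0
```

Emit:
{"fn": "step_arm", "kwargs": {"steps": [[[1,22,44,0,0],[1,22,44,0,0],[1,22,44,0,0],[1,22,44,0,0],[1,22,44,0,0],[1,22,44,0,0],[1,22,44,0,0],[1,18,38,0,0]]]}}

```text
t: 1.7
position: [482.2, 210.5, 403.9]
tcp_rot: [-3.054, -0.63, 0.009]
force: [0.0, 0.4, 0.2]
finger_gap: 85.4
finger_force: 0.0
```

Run:
```python
from h import *
from station import bot
s=bot.get_state();p,d=bot.get_image("wrist");c=bot.get_calibration("wrist");print(s["joint_positions"],s["position"],s["tcp_rot"],c)
cv2.imwrite("pics/w1.png",p);np.savez("w1.npz",p=p,d=d,pos=s["position"],rot=s["tcp_rot"],**c)
```

```text
[0.40572575 0.2933211  0.07354773 1.35205208 0.02363789 3.14060755] [482.1945682 210.4776797 403.9461588] [-3.05437378 -0.62981002  0.00898067] {'fx': 353.63989754101283, 'fy': 353.63989754101283, 'cx': 320.80659962830276, 'cy': 244.43766437893885, 'hand_eye': array([[ 7.81736440e-04, -9.49970212e-01, -3.12339534e-01,
         8.01432485e+01],
       [ 9.99999694e-01,  7.51614366e-04,  2.16831156e-04,
        -1.32718842e-01],
       [ 2.87757413e-05, -3.12339608e-01,  9.49970509e-01,
         3.02445508e+01],
       [ 0.00000000e+00,  0.00000000e+00,  0.00000000e+00,
         1.00000000e+00]])}
```

View pics/w1.png

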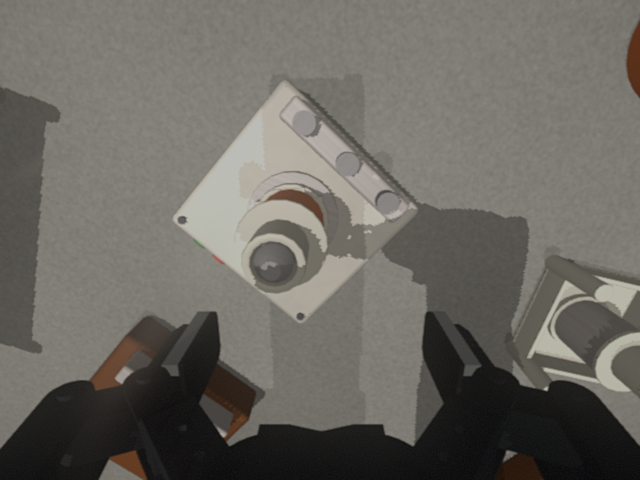

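```bash
cat >> h.py <<'E'
from scipy.spatial.transform import Rotation as Ro
def wcal(pos,rot,c):
    H=np.eye(4);H[:3,:3]=Ro.from_rotvec(rot).as_matrix();H[:3,3]=pos;M=np.linalg.inv(H@c["hand_eye"])
    return dict(fx=c["fx"],fy=c["fy"],cx=c["cx"],cy=c["cy"],R=M[:3,:3],t=M[:3,3])
E
python3 - <<'E'
from h import *
w=dict(np.load("w1.npz"));c=wcal(w["pos"],w["rot"],w);p,d=w["p"],w["d"]
# points from depth near the neck
vv,uu=np.mgrid[180:330,200:360];z=d[180:330,200:360]
P=np.stack([(uu-c["cx"])/c["fx"]*z,(vv-c["cy"])/c["fy"]*z,z],-1).reshape(-1,3)
X=(P-c["t"])@c["R"];X=X[(z.ravel()>0)]
for lo,hi in((180,190),(171,178),(136,142),(56,62)):
    S=X[(X[:,2]>lo)&(X[:,2]<hi)][:,:2].astype(np.float32)
    if len(S)>10:print(lo,len(S),S.mean(0),cv2.minEnclosingCircle(S))
print("hist",np.histogram(X[:,2],bins=range(40,200,5)))
t=dict(np.load("top0.npz"))
print("eye ring",ray(c,275,259,175),"tip",ray(c,272,261,185))
co=[ray(c,u,v,50)[:2] for u,v in((283,80),(417,207),(300,321),(174,218))];print(np.mean(co,0))
E
```

```text
180 688 [472.03146 243.04384] ((470.5268859863281, 243.30772399902344), 9.468928337097168)
171 2061 [472.1899  243.24263] ((470.4323425292969, 243.1178436279297), 19.974515914916992)
136 2857 [482.17523 243.58783] ((470.32720947265625, 243.09014892578125), 32.764129638671875)
56 1136 [489.98322 239.81041] ((470.7098388671875, 243.27984619140625), 41.80457305908203)
hist (array([  14, 1960, 6169,  284,  898,  153,  437,  113,  122,   70,   68,
         73,   72,   75,   68,   48,    6,    0,    0,  627, 2323,  111,
        131,  139,  160,  279,  885, 1418,  396,  292,    0]), array([ 40,  45,  50,  55,  60,  65,  70,  75,  80,  85,  90,  95, 100,
       105, 110, 115, 120, 125, 130, 135, 140, 145, 150, 155, 160, 165,
       170, 175, 180, 185, 190, 195]))
eye ring [473.80051102 242.86293146 175.        ] tip [476.07045687 244.00508265 185.        ]
[472.37858785 243.71559336]
```

Emit:
{"fn": "step_arm", "kwargs": {"steps": [[[1,-5,8,0,0.1],[1,-5,8,0,0.1],[1,-3,8,0,0.1],[1,0,6,0,0.1],[1,0,0,0,0.1],[1,0,0,0,0.1],[1,0,0,0,0],[1,0,0,0,0]]]}}

```text
t: 2.55
position: [468.4, 237.9, 404.3]
tcp_rot: [-2.739, -1.498, 0.019]
force: [-0.4, 0.5, 0.5]
finger_gap: 85.9
finger_force: 0.0
```

```bash
cat >> h.py <<'E'
def look(name):
    from station import bot
    s=bot.get_state();p,d=bot.get_image("wrist");w=bot.get_calibration("wrist")
    c=wcal(s["position"],s["tcp_rot"],w);v,u=np.mgrid[:480,:640]
    X=(np.stack([(u-c["cx"])/c["fx"]*d,(v-c["cy"])/c["fy"]*d,d],-1)-c["t"])@c["R"];X[d<=0]=np.nan
    cv2.imwrite(f"pics/{name}.png",p);R=Ro.from_rotvec(s["tcp_rot"]).as_matrix()
    print("q",s["joint_positions"].round(3),"pos",s["position"].round(1),"grasp",(s["position"]+155*R[:,2]).round(1),"zax",R[:,2].round(4))
    return p,d,X
E
python3 - <<'E'
from h import *
p,d,X=look("w2");X=X.reshape(-1,3);X=X[np.hypot(X[:,0]-470,X[:,1]-243)<50]
for lo,hi in((180,190),(171,178),(136,142),(56,62)):
    S=X[(X[:,2]>lo)&(X[:,2]<hi)][:,:2].astype(np.float32)
    if len(S)>10:print(lo,len(S),cv2.minEnclosingCircle(S))
E
```

```text
q [0.465 0.297 0.08  1.366 0.02  2.606] pos [468.4 237.9 404.3] grasp [465.3 239.7 249.4] zax [-0.0203  0.0119 -0.9997]
180 706 ((470.48583984375, 243.4937744140625), 9.55322551727295)
171 2077 ((470.287353515625, 243.22462463378906), 19.91971778869629)
136 2916 ((470.158935546875, 243.0854034423828), 32.866371154785156)
56 1379 ((470.3848571777344, 243.3171844482422), 41.797454833984375)
```

Wrist depth fits the neck circle at (470.3, 243.2) with r = 20. The tool picked up a 1.3° tilt when joint 6 hit its limit, so I'll aim by the grasp point and correct for it when turning.

Emit:
{"fn": "step_arm", "kwargs": {"steps": [[[1,2,1.5,-15,0],[1,2,1.5,-15,0],[1,1,0.5,-15,0],[1,0,0,-15,0],[1,0,0,-15,0],[1,0,0,-12,0],[1,0,0,0,0],[1,0,0,0,0]]], "grip_force": 70}}

```text
t: 3.4
position: [473.6, 241.5, 317.8]
tcp_rot: [-2.737, -1.5, 0.018]
force: [0.0, -0.3, 0.3]
finger_gap: 85.4
finger_force: 0.0
```

Emit:
{"fn": "step_arm", "kwargs": {"steps": [[[-1,0,0,0,0],[-1,0,0,0,0],[-1,0,0,0,0],[-1,0,0,0,0],[-1,0,0,0,0],[-1,0,0,0,0],[-1,0,0,0,0],[-1,0,0,0,0]]]}}

```text
t: 4.2
position: [474.0, 241.8, 318.9]
tcp_rot: [-2.737, -1.501, 0.013]
force: [-0.6, 0.6, 5.7]
finger_gap: 38.0
finger_force: 71.2
```

Run:
```python
from h import *
from station import bot
s=bot.get_state();print({k:np.round(v,3) for k,v in s.items()})
R=Ro.from_rotvec(s["tcp_rot"]).as_matrix();print((s["position"]+155*R[:,2]).round(2),R.round(4))
```

```text
{'t': np.float64(4.2), 'joint_positions': array([ 0.467,  0.359, -0.06 ,  1.16 ,  0.02 ,  2.605]), 'dq': array([-0.002,  0.002,  0.001,  0.002,  0.001, -0.001]), 'effort': array([-5.9000e-02, -3.8296e+01,  2.1541e+01,  2.2200e-01,  2.0400e-01,
        4.0000e-03]), 'position': array([474.045, 241.788, 318.865]), 'tcp_rot': array([-2.737, -1.501,  0.013]), 'force': array([-0.555,  0.569,  5.687]), 'wrist_torque': array([-0.101, -0.193,  0.032]), 'finger_force': np.float64(71.223), 'finger_gap': np.float64(38.023)}
[471.41 243.86 163.9 ] [[ 0.5377  0.843  -0.017 ]
 [ 0.8431 -0.5376  0.0134]
 [ 0.0022 -0.0215 -0.9998]]
```

Emit:
{"fn": "step_arm", "kwargs": {"steps": [[[-1,0,0,3,0],[-1,0.1,0.3,0,0.1],[-1,0.1,0.3,0,0.1],[-1,0.2,0.3,0,0.1],[-1,0.2,0.3,0,0.1],[-1,0,0,4,0],[-1,0,0,0,0],[-1,0,0,0,0]]]}}

```text
t: 5.0
position: [473.7, 242.5, 323.9]
tcp_rot: [-2.387, -2.014, 0.027]
force: [-0.7, -0.6, -4.8]
finger_gap: 38.1
finger_force: 71.1
```

```bash
cat > st.py <<'E'
from h import *
from station import bot
s=bot.get_state()
R=Ro.from_rotvec(s["tcp_rot"]).as_matrix();print("q",s["joint_positions"].round(3),"F",s["force"].round(2),"T",s["wrist_torque"].round(2),"G",(s["position"]+155*R[:,2]).round(2),"zax",R[:,2].round(4),"yaw",np.arctan2(R[1,0],R[0,0]).round(3))
E
python3 st.py
```

```text
q [ 0.47   0.361 -0.044  1.187  0.014  2.21 ] F [-0.65 -0.56 -4.82] T [-0.05  0.29 -0.01] G [469.77 242.97 168.93] zax [-0.0252  0.0027 -0.9997] yaw 1.402
```

Emit:
{"fn": "step_arm", "kwargs": {"steps": [[[-1,0,0,1,0],[-1,0,0,1,0],[-1,0,0,0,0],[-1,0,0,0,0],[-1,0,0,0,0],[-1,0,0,0,0],[-1,0,0,0,0],[-1,0,0,0,0]]]}}

```text
t: 5.8
position: [473.7, 242.6, 326.2]
tcp_rot: [-2.386, -2.016, 0.026]
force: [-2.9, -0.9, -11.3]
finger_gap: 37.9
finger_force: 71.3
```

Blocked (-11.3 N), free weight would be under 5 N. I'll repeat: lower 5 mm, turn 0.15, raise.

Emit:
{"fn": "step_arm", "kwargs": {"steps": [[[-1,0,0,-5,0],[-1,0,0.3,0,0.08],[-1,0.1,0.2,0,0.07],[-1,0,0,0,0],[-1,0,0,5,0],[-1,0,0,0,0],[-1,0,0,0,0],[-1,0,0,0,0]]]}}

```text
t: 6.6
position: [474.9, 243.4, 326.5]
tcp_rot: [-2.231, -2.19, 0.024]
force: [3.1, 1.0, -12.4]
finger_gap: 38.2
finger_force: 72.0
```

Emit:
{"fn": "step_arm", "kwargs": {"steps": [[[-1,0,0,-5,0],[-1,0,0.3,0,0.08],[-1,0,0.2,0,0.07],[-1,0,0,0,0],[-1,0,0,5,0],[-1,0,0,0,0],[-1,0,0,0,0],[-1,0,0,0,0]]]}}

```text
t: 7.4
position: [474.0, 243.6, 325.9]
tcp_rot: [-2.06, -2.351, 0.03]
force: [1.3, 0.7, -10.1]
finger_gap: 38.2
finger_force: 72.0
```

```bash
python3 st.py
```

```text
q [ 0.473  0.362 -0.037  1.195  0.008  1.912] F [  1.28   0.72 -10.05] T [ 0.05 -0.15 -0.05] G [470.15 242.94 170.93] zax [-0.0246 -0.0041 -0.9997] yaw 1.703
```

Emit:
{"fn": "step_arm", "kwargs": {"steps": [[[-1,0,0,-5,0],[-1,0,0.3,0,0.08],[-1,-0.1,0.2,0,0.07],[-1,0,0,0,0],[-1,0,0,5,0],[-1,0,0,0,0],[-1,0,0,0,0],[-1,0,0,0,0]]]}}

```text
t: 8.2
position: [474.4, 244.3, 326.1]
tcp_rot: [-1.879, -2.5, 0.029]
force: [2.6, 0.6, -10.5]
finger_gap: 38.1
finger_force: 72.1
```

Emit:
{"fn": "step_arm", "kwargs": {"steps": [[[-1,0,0,-5,0],[-1,-0.1,0.3,0,0.08],[-1,0,0.2,0,0.07],[-1,0,0,0,0],[-1,0,0,5,0],[-1,0,0,0,0],[-1,0,0,0,0],[-1,0,0,0,0]]]}}

```text
t: 9.0
position: [473.8, 244.7, 327.0]
tcp_rot: [-1.686, -2.636, 0.031]
force: [-0.9, -0.3, -1.4]
finger_gap: 38.5
finger_force: 73.6
```

```bash
python3 st.py
```

```text
q [ 4.770e-01  3.620e-01 -3.400e-02  1.198e+00  1.000e-03  1.615e+00] F [-0.95 -0.28 -1.42] T [-0.2   0.48  0.41] G [470.5  243.18 172.09] zax [-0.0213 -0.01   -0.9997] yaw 2.003
```

Free at about 1.0 rad: the load dropped to -1.4 N. Torque of +0.41 N m shows the keyway wall pushing anticlockwise, so I'll ease that way a little and lift gently.

Emit:
{"fn": "step_arm", "kwargs": {"steps": [[[-1,0,0.1,0,0.03],[-1,0,0,0,0],[-1,0,0,1,0],[-1,0,0,1,0],[-1,0,0,0,0],[-1,0,0,0,0],[-1,0,0,0,0],[-1,0,0,0,0]]]}}

```text
t: 9.8
position: [474.0, 244.9, 328.5]
tcp_rot: [-1.647, -2.661, 0.031]
force: [-2.0, 0.2, -4.4]
finger_gap: 37.6
finger_force: 72.6
```

```bash
python3 st.py
```

```text
q [ 0.477  0.361 -0.031  1.202  0.     1.585] F [-1.95  0.2  -4.38] T [0.   0.6  0.02] G [470.72 243.22 173.58] zax [-0.021  -0.0106 -0.9997] yaw 2.033
```

Emit:
{"fn": "step_arm", "kwargs": {"steps": [[[-1,0,0,2,0],[-1,0,0,2,0],[-1,0,0,2,0],[-1,0,0,3,0],[-1,0,0,3,0],[-1,0,0,3,0],[-1,0,0,0,0],[-1,0,0,0,0]]]}}

```text
t: 10.6
position: [474.7, 245.0, 344.5]
tcp_rot: [-1.648, -2.662, 0.028]
force: [-0.0, -0.4, -3.2]
finger_gap: 37.8
finger_force: 72.8
```

```bash
python3 st.py
```

```text
q [ 0.477  0.35  -0.005  1.237 -0.     1.585] F [-0.05 -0.42 -3.21] T [ 0.01 -0.02  0.04] G [471.87 243.45 189.49] zax [-0.0179 -0.0098 -0.9998] yaw 2.033
```

Emit:
{"fn": "step_arm", "kwargs": {"steps": [[[-1,0,0,12,0],[-1,0,0,15,0],[-1,0,0,15,0],[-1,0,0,15,0],[-1,0,0,15,0],[-1,0,0,15,0],[-1,0,0,15,0],[-1,0,0,15,0]]]}}

```text
t: 11.4
position: [474.1, 244.8, 462.5]
tcp_rot: [-1.648, -2.662, 0.029]
force: [-0.1, -1.6, -3.2]
finger_gap: 38.1
finger_force: 72.7
```

```bash
python3 st.py
python3 - <<'E'
from h import *
p,d,X=look("w3")
E
```

```text
q [ 0.477  0.303  0.238  1.527 -0.     1.585] F [-0.13 -1.6  -3.19] T [ 0.    0.02 -0.03] G [471.19 243.26 307.51] zax [-0.0188 -0.0099 -0.9998] yaw 2.033
q [ 0.477  0.303  0.238  1.527 -0.     1.585] pos [474.1 244.8 462.5] grasp [471.2 243.3 307.5] zax [-0.0188 -0.0099 -0.9998]
```

View pics/w3.png

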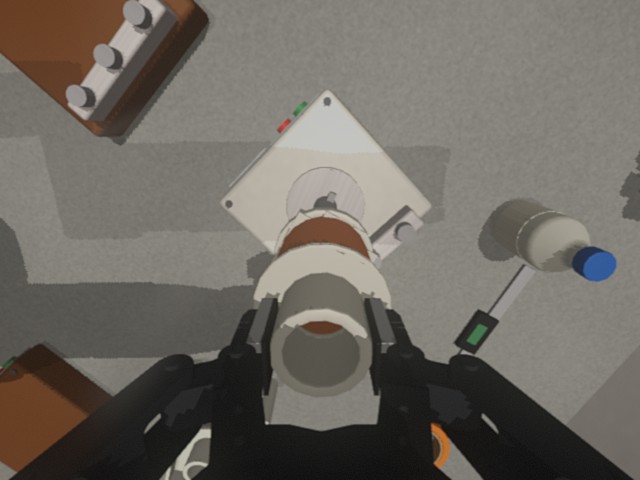

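The bobbin is off the spindle and held at (320,345), with the bare chuck visible at (325,195). I'll carry it over to the pad.

Emit:
{"fn": "step_arm", "kwargs": {"steps": [[[-1,2,-20,0,0],[-1,3,-35,0,0],[-1,3,-40,0,0],[-1,3,-40,0,0],[-1,3,-40,0,0],[-1,3,-40,0,0],[-1,3,-40,0,0],[-1,3,-40,0,0]]]}}

```text
t: 12.25
position: [496.9, -51.8, 461.3]
tcp_rot: [-1.648, -2.662, 0.03]
force: [0.8, 0.0, -2.9]
finger_gap: 38.2
finger_force: 72.8
```

Emit:
{"fn": "step_arm", "kwargs": {"steps": [[[-1,4,-40,0,0],[-1,4,-40,0,0],[-1,4,-40,0,0],[-1,4,-40,0,0],[-1,3,-40,0,0],[-1,3,-35,0,0],[-1,0,-26,0,0],[-1,0,0,0,0]]]}}

```text
t: 13.05
position: [518.7, -314.8, 460.0]
tcp_rot: [-1.654, -2.657, 0.033]
force: [-0.2, -0.0, -3.0]
finger_gap: 37.9
finger_force: 72.7
```

```bash
python3 st.py
python3 - <<'E'
from h import *
p,d,X=look("w4")
np.savez("w4.npz",p=p,d=d,X=X)
hsv=cv2.cvtColor(p,cv2.COLOR_BGR2HSV);m=cv2.inRange(hsv,(100,120,40),(128,255,255))
S=X[(m>0)&(X[...,2]>0)&(X[...,2]<16)];print(len(S),S.mean(0) if len(S) else 0)
if len(S):
    print("z",np.median(S[:,2]));print(cv2.minEnclosingCircle(S[:,:2].astype(np.float32)))
    A=S[np.hypot(S[:,0]-516,S[:,1]+312)<60][:,:2].astype(np.float32);print(len(A),cv2.minEnclosingCircle(A))
# held bobbin, neck top ring
r=cv2.minEnclosingCircle
for lo,hi in((318,326),(280,288)):
    B=X[(X[...,2]>lo)&(X[...,2]<hi)][:,:2].astype(np.float32);print(lo,len(B),r(B) if len(B) else 0)
E
```

```text
q [-0.541  0.458  0.458  1.583 -0.021  0.572] F [-0.23 -0.03 -3.03] T [ 0.14 -0.09 -0.  ] G [ 515.41 -316.61  305.03] zax [-0.0209 -0.012  -0.9997] yaw 2.028
q [-0.541  0.458  0.458  1.583 -0.021  0.572] pos [ 518.7 -314.8  460. ] grasp [ 515.4 -316.6  305. ] zax [-0.0209 -0.012  -0.9997]
5160 [ 666.47837366 -254.51452438    7.89616804]
z 8.032169773130299
((640.9791870117188, -349.96942138671875), 288.87677001953125)
2572 ((516.5061645507812, -310.5959777832031), 38.559566497802734)
318 1303 ((512.5867309570312, -310.35418701171875), 32.57314682006836)
280 5210 ((514.3186645507812, -315.224609375), 32.3804931640625)
```

View pics/w4.png

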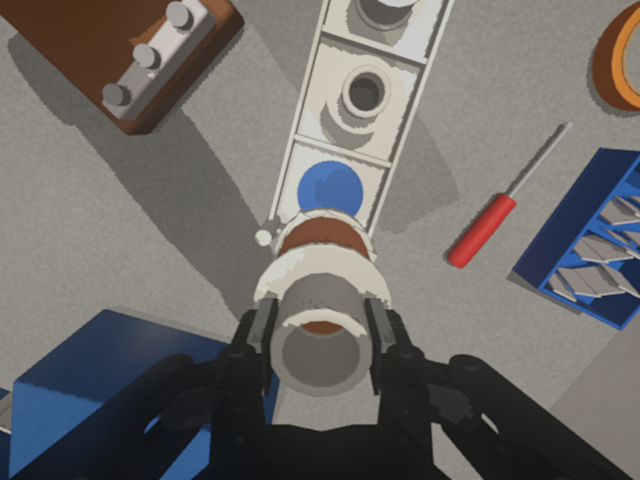

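The pad is visible at (330,190), centred near (517,-312) after allowing for the hidden part. The bobbin needs about (+3.5, +3.7) mm, then down.

Emit:
{"fn": "step_arm", "kwargs": {"steps": [[[-1,2,2,-10,0],[-1,1.5,1.7,-25,0],[-1,0,0,-30,0],[-1,0,0,-30,0],[-1,0,0,-30,0],[-1,0,0,-30,0],[-1,0,0,-20,0],[-1,0,0,0,0]]]}}

```text
t: 13.9
position: [521.4, -305.0, 281.7]
tcp_rot: [-1.64, -2.656, 0.031]
force: [-0.2, 0.5, -2.5]
finger_gap: 38.2
finger_force: 72.7
```

```bash
python3 st.py
python3 - <<'E'
from h import *
p,d,X=look("w5");S=X[np.hypot(X[...,0]-517,X[...,1]+312)<60]
B=S[(S[:,2]>75)&(S[:,2]<125)]
h,e=np.histogram(B[:,2],bins=np.arange(75,126,2));print(list(zip(e,h)))
zt=e[h.argmax()]+1;B=B[abs(B[:,2]-zt)<3];print(zt,B.mean(0),cv2.minEnclosingCircle(B[:,:2].astype(np.float32)))
A=np.c_[B[:,:2],np.ones(len(B))];print("tilt",np.linalg.lstsq(A,B[:,2],rcond=None)[0])
E
```

```text
q [-0.525  0.528  0.105  1.168 -0.019  0.581] F [-0.19  0.52 -2.46] T [0.05 0.03 0.02] G [ 517.11 -305.91  126.75] zax [-0.0275 -0.0062 -0.9996] yaw 2.035
q [-0.525  0.528  0.105  1.168 -0.019  0.581] pos [ 521.4 -305.   281.7] grasp [ 517.1 -305.9  126.7] zax [-0.0275 -0.0062 -0.9996]
[(np.int64(75), np.int64(127)), (np.int64(77), np.int64(152)), (np.int64(79), np.int64(147)), (np.int64(81), np.int64(157)), (np.int64(83), np.int64(165)), (np.int64(85), np.int64(122)), (np.int64(87), np.int64(45)), (np.int64(89), np.int64(7)), (np.int64(91), np.int64(0)), (np.int64(93), np.int64(0)), (np.int64(95), np.int64(0)), (np.int64(97), np.int64(0)), (np.int64(99), np.int64(41)), (np.int64(101), np.int64(1274)), (np.int64(103), np.int64(3414)), (np.int64(105), np.int64(290)), (np.int64(107), np.int64(265)), (np.int64(109), np.int64(274)), (np.int64(111), np.int64(325)), (np.int64(113), np.int64(344)), (np.int64(115), np.int64(422)), (np.int64(117), np.int64(471)), (np.int64(119), np.int64(514)), (np.int64(121), np.int64(542)), (np.int64(123), np.int64(563))]
104 [ 509.3259709  -291.22834959  103.54957556] ((515.3663940429688, -303.447021484375), 32.39244079589844)
tilt [-4.27973625e-03 -1.44043523e-02  1.01534401e+02]
```

Emit:
{"fn": "step_arm", "kwargs": {"steps": [[[-1,1,-4,0,0],[-1,1,-3.7,0,0],[-1,0,0,-3,0],[-1,0,0,-3,0],[-1,0,0,-3,0],[-1,0,0,0,0],[-1,0,0,0,0],[-1,0,0,0,0]]]}}

```text
t: 14.75
position: [524.6, -315.1, 276.7]
tcp_rot: [-1.647, -2.661, 0.031]
force: [-0.1, -0.2, -2.8]
finger_gap: 38.2
finger_force: 72.8
```

```bash
python3 st.py
cat > fl.py <<'E'
from h import *
import sys
p,d,X=look(sys.argv[1]);S=X[np.hypot(X[...,0]-517,X[...,1]+312)<60]
B=S[(S[:,2]>84)&(S[:,2]<110)]
h,e=np.histogram(B[:,2],bins=np.arange(84,111,1));zt=e[h.argmax()]+.5;B=B[abs(B[:,2]-zt)<2.5]
print(np.median(B[:,2]),cv2.minEnclosingCircle(B[:,:2].astype(np.float32)))
print("tilt",np.linalg.lstsq(np.c_[B[:,:2],np.ones(len(B))],B[:,2],rcond=None)[0])
m=cv2.inRange(cv2.cvtColor(p,cv2.COLOR_BGR2HSV),(100,120,40),(128,255,255))
A=S=X[(m>0)&(abs(X[...,2]-8)<4)&(np.hypot(X[...,0]-517,X[...,1]+312)<60)]
if len(A):print("pad",len(A),A.min(0),A.max(0))
E
python3 fl.py w6
```

```text
q [-0.537  0.544  0.117  1.156 -0.02   0.572] F [-0.12 -0.15 -2.81] T [-0.06 -0.01 -0.01] G [ 521.39 -316.76  121.74] zax [-0.0206 -0.0105 -0.9997] yaw 2.033
q [-0.537  0.544  0.117  1.156 -0.02   0.572] pos [ 524.6 -315.1  276.7] grasp [ 521.4 -316.8  121.7] zax [-0.0206 -0.0105 -0.9997]
98.31616562562887 ((519.7201538085938, -314.52069091796875), 32.418678283691406)
tilt [-2.19591066e-03 -8.87691572e-03  9.67711171e+01]
pad 2997 [ 477.63826688 -339.85431697    6.66949446] [ 554.28705606 -271.46162471   11.02165733]
```

Emit:
{"fn": "step_arm", "kwargs": {"steps": [[[-1,-2,2.5,0,0],[-1,0,0,-2,0],[-1,0,0,-2,0],[-1,0,0,-2,0],[-1,0,0,0,0],[-1,0,0,0,0],[-1,0,0,0,0],[-1,0,0,0,0]]]}}

```text
t: 15.6
position: [522.6, -312.7, 270.8]
tcp_rot: [-1.647, -2.661, 0.031]
force: [-0.6, -0.1, -2.0]
finger_gap: 38.0
finger_force: 72.8
```

```bash
python3 st.py;python3 fl.py w7
```

```text
q [-0.535  0.543  0.099  1.139 -0.02   0.574] F [-0.56 -0.11 -2.02] T [-0.   -0.06 -0.  ] G [ 519.47 -314.33  115.82] zax [-0.0204 -0.0106 -0.9997] yaw 2.033
q [-0.535  0.543  0.099  1.139 -0.02   0.574] pos [ 522.6 -312.7  270.8] grasp [ 519.5 -314.3  115.8] zax [-0.0204 -0.0106 -0.9997]
92.3994097712605 ((518.1398315429688, -312.475830078125), 32.341827392578125)
tilt [-2.78078197e-03 -9.10052681e-03  9.10920729e+01]
pad 2500 [ 477.58929472 -337.93266098    6.34776803] [ 555.24261914 -271.45558919   11.00802425]
```

Emit:
{"fn": "step_arm", "kwargs": {"steps": [[[-1,-0.5,1,0,0],[-1,0,0,-1,0],[-1,0,0,-1,0],[-1,0,0,-1,0],[-1,0,0,-0.5,0],[-1,0,0,0,0],[-1,0,0,0,0],[-1,0,0,0,0]]]}}

```text
t: 16.45
position: [522.1, -311.6, 267.2]
tcp_rot: [-1.647, -2.661, 0.031]
force: [-0.6, 1.1, -2.7]
finger_gap: 38.1
finger_force: 73.0
```

Emit:
{"fn": "step_arm", "kwargs": {"steps": [[[-1,0,0,-0.5,0],[-1,0,0,0,0],[-1,0,0,-0.5,0],[-1,0,0,0,0],[-1,0,0,0,0],[-1,0,0,0,0],[-1,0,0,0,0],[-1,0,0,0,0]]]}}

```text
t: 17.25
position: [522.1, -311.8, 266.9]
tcp_rot: [-1.648, -2.662, 0.031]
force: [-1.5, -0.6, 5.3]
finger_gap: 38.1
finger_force: 73.6
```

Contact at +5.3 N. I'll press a touch more, ease the grip, then open.

Emit:
{"fn": "step_arm", "kwargs": {"steps": [[[-1,0,0,-0.5,0],[-1,0,0,0,0],[-1,0,0,0,0],[-1,0,0,0,0],[-1,0,0,0,0],[-1,0,0,0,0],[-1,0,0,0,0],[-1,0,0,0,0]]], "grip_force": 20}}

```text
t: 18.05
position: [522.1, -311.8, 266.9]
tcp_rot: [-1.648, -2.662, 0.032]
force: [-3.0, 1.1, 8.0]
finger_gap: 38.2
finger_force: 74.0
```

Emit:
{"fn": "step_arm", "kwargs": {"steps": [[[0,0,0,0,0],[0,0,0,0,0],[0.3,0,0,0,0],[0.6,0,0,0,0],[0.7,0,0,0,0],[0.7,0,0,0,0],[0.7,0,0,0,0],[0.7,0,0,0,0]]]}}

```text
t: 18.85
position: [522.1, -311.6, 265.7]
tcp_rot: [-1.647, -2.661, 0.031]
force: [0.5, -0.3, 0.6]
finger_gap: 72.9
finger_force: 0.0
```

```bash
python3 st.py;python3 fl.py w8
```

```text
q [-0.534  0.546  0.089  1.127 -0.02   0.575] F [ 0.45 -0.27  0.55] T [ 0.03  0.06 -0.06] G [ 518.9  -313.26  110.69] zax [-0.0206 -0.0105 -0.9997] yaw 2.033
q [-0.534  0.546  0.089  1.127 -0.02   0.575] pos [ 522.1 -311.6  265.7] grasp [ 518.9 -313.3  110.7] zax [-0.0206 -0.0105 -0.9997]
88.50394283666569 ((519.1216430664062, -314.7953796386719), 32.906333923339844)
tilt [ 1.30974665e-03 -1.20719703e-03  8.74547585e+01]
pad 2438 [ 477.45994733 -335.93724355    5.46460871] [ 555.46530136 -271.44680095   10.75583991]
```

Standing upright and wholly on the pad, about 3.5 mm off centre. Backing the gripper straight up.

Emit:
{"fn": "step_arm", "kwargs": {"steps": [[[0.7,0,0,8,0],[0.7,0,0,15,0],[0.7,0,0,25,0],[0.7,0,0,30,0],[0.7,0,0,30,0],[0.7,0,0,30,0],[0.7,0,0,20,0],[0.7,0,0,0,0]]]}}

```text
t: 19.7
position: [522.4, -311.9, 428.4]
tcp_rot: [-1.652, -2.668, 0.031]
force: [-0.1, 0.4, 1.2]
finger_gap: 72.5
finger_force: 0.0
```

```bash
python3 st.py;python3 fl.py w9
```

```text
q [-0.534  0.459  0.38   1.496 -0.02   0.575] F [-0.1   0.42  1.21] T [-0.01 -0.07 -0.01] G [ 520.35 -314.15  273.42] zax [-0.0135 -0.0147 -0.9998] yaw 2.033
q [-0.534  0.459  0.38   1.496 -0.02   0.575] pos [ 522.4 -311.9  428.4] grasp [ 520.4 -314.2  273.4] zax [-0.0135 -0.0147 -0.9998]
88.50533198266392 ((519.0137939453125, -314.8362121582031), 32.909889221191406)
tilt [-4.97448586e-04  2.25625297e-03  8.94493232e+01]
pad 821 [ 478.18162268 -339.5004416     6.03713683] [ 551.93513736 -272.04407927   11.73969459]
```

View pics/w9.png

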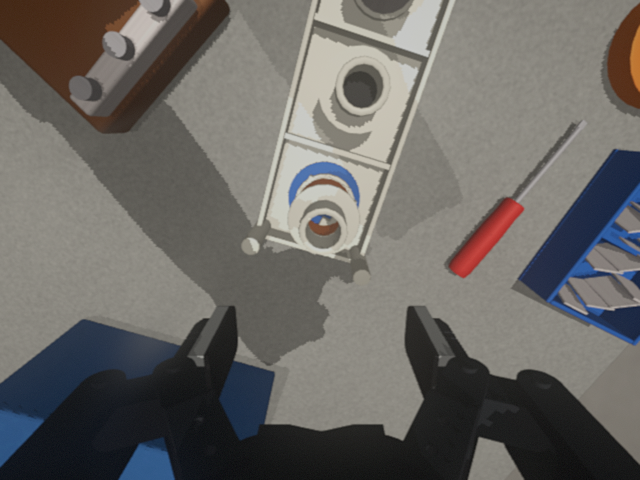

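The bobbin stands upright in the bay at (325,215) with the blue pad showing around it. The gripper is clear and the silver bobbins are undisturbed, so I'm handing in.

```bash
python3 -c "
from station import bot
print(bot.close_job())"
```

```text
the job is handed in; nothing more can be done
None
```

The amber bobbin came free after about a 1.0 rad turn, with at most about 12 N of lift on the spindle, and now stands upright on the blue pad about 3.5 mm off centre; the job is handed in at about 20 s, result not shown.

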